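Lay a try square on a pantry shelf board at the V mark

TASK

A line has to be squared across the shelf board that is clamped on the worktop. Take the try square off the sloping cookbook stand and lay it on the board, wooden stock flush along its whole length against the board's far edge and steel blade flat across the board, with the blade's outer edge (the one level with the stock's end) starting exactly at the point of the V-shaped pencil mark, not at the plain stroke. Leave it lying there and do not push the bowl, the jar or the mill about.

Things in the scene. Friction and masses are not known exactly. Their poses are not given: they have to be found in the camera images.
- square: Loose L-shaped try square, 0.27-0.44 kg, mostly in the blade. Origin: where the blade's outer edge, the stock's inner face and the blade's underside meet. Steel blade x -150..0, y 0..45, z 0..5 mm; dark wooden stock x 0..24, y 0..110, z -16..26. Starts lying on the stand's slope, z tilted 35 deg towards the robot, blade pointing down the slope, stock hooked behind the upper edge.
- square_heel (a point): Point on the stock's inner face at its other end (square frame 0, 110, 0). When the job is done the square is level, its axes are parallel to the V mark's and its origin is at the V mark's origin.
- square_grip (a point): Good grip point: mid-width of the 24 mm wide stock (square frame 12, 40, 24). With the TCP here, tool z along the square's -z and the fingers closing along the square's x, the fingertips just reach the blade's top face and stay clear of the board.
- board: Pale wooden shelf board 200 (x) x 360 (y) x 22 mm on two bearers, immovable, top at 45 mm. Origin on the worktop under its middle; +x points away from the robot to its far edge, a plain upright face at x = 100, z 23..45 with free room beyond. Two dark steel clamp jaws 10 mm high grip the near corners (x -103..-69, y +-143..167).
- mark_v: V-shaped dark pencil mark on the board's top, legs 45 mm long, 26 deg either side of the board's -x. Origin: the point of the V, exactly on the board's far top edge. Axes parallel to the board's. It and the plain stroke may be either way round along the edge.
- mark_line: A single straight pencil stroke 44 mm long on the board's top, square to the far edge; origin at its end on that edge. Not the mark to use.
- stand: Pale wooden cookbook stand, immovable, 160 wide (y), origin on the worktop under its middle. Its flat face, 200 mm long, rises at 35 deg towards +x (away from the robot). Stands to the left or to the right of the board, the bowl on the other side.
- stand_edge (a point): Middle of the stand's upper edge on the sloping face: stand frame (80, 0, 150).
- bowl: Blue fruit bowl, 156 wide, 50 high with fruit up to 75; origin under its middle. To be left alone.
- jar: Amber jar with a wooden cap, 84 wide, 120 high, standing beyond the board; origin under its middle. To be left alone.
- mill: Wooden pepper mill, 60 wide, 145 high, standing beyond the board; origin under its middle. To be left alone.
There are look-alikes about, which are no part of the job. What is shaped like the square but orange or red is not meant.

How it is judged:
By the outcome, as a careful person would: the job done as asked, in the order asked, and still so for the second after the job is handed in, with the robot touching nothing.
It also fails if it takes over 40 s, if anything falls off the work surface, if the arm or the gripper's body presses on something with over 40 N, if the wrist force passes 120 N, or if a joint passes its speed limit or range.

ROBOT

A 7-joint arm with a two-finger parallel gripper is mounted at the origin on the work surface. World frame = base frame: x ahead of the robot, y to its left, z up, the work surface at z = 0. Lengths are in m, angles in rad, forces in N, time in s.
With the tool pointing down it reaches from about 0.425 to 0.875 m from the base axis. Payload 4.7 kg.
Tool frame: the origin (TCP) lies between the finger pads, 19 mm behind the fingertips; this is the grasp point; z points along the fingers, y is the line along which they close (so a half turn about z gives the same grasp; the last joint's range is limited). The gripper opens to 87 mm and grips with 3 to 60 N. Pads are 19 mm wide; open, the fingers measure 117 mm over their backs; the gripper's body (75 mm by 190 mm) begins 51 mm behind the grasp point.
Start: joints at [-1.223, 0.321, -0.07, 1.45, 0.023, 1.371, -0.057], TCP at [0.213, 0.614, 0.241] pointing down, gripper open.
Joint ranges: [-2.86, 2.86], [-0.3, 2.09], [-1.38, 1.24], [0.06, 2.45], [-1.56, 4.7], [0.09, 2.05], [-2.69, 2.69]. Speed limits (rad/s): [2.57, 2.57, 3.14, 3.14, 3.14, 3.14, 3.14].

INTERFACE

Orientations are given as a rotation vector (axis times angle).
In Python, from bench import ctrl gives the robot as it stands.
- The arm moves only by the tool send_rows, never from a script. Its argument "steps" is a list of rows, each an object of numbers: "tx", "ty", "tz": the shift along the tool's x, y, z in units of 60 mm (1.0 is 60 mm); "turn": the turn about the tool's z in units of 8 degrees (1.0 is 8 degrees); "grip": the opening, from 0 (shut) to 1 (fully open). A call has 1 to 12 rows; each row shifts and turns the commanded pose from where the row before left it, along the tool's axes as they then stand; what a row does not reach is not made up. A row lasts 1/8 s, in which the tool goes at most 62.5 mm and 10.7 degrees, less where a joint would pass 70% of its speed; a pose out of reach is approached as far as the arm can. A call is refused whole if a number of a shift passes 1 or a number of a turn 1, either way. A call with a gripper value outside its range is refused whole. The fingers move at their own pace and stop on an object; "newtons" is the grip in N (left out, the last holds). Time passes only in rows, so rows that do not move let the fingers close. It gives the time, the measured TCP pose, the force, the opening and the grip force at its end, in the units of the state.
- ctrl.get_state(): the state, without advancing time (a new reading comes with each control period).
- ctrl.get_image(name): name is "scene" or "top" or "wrist"; returns a dict with "pixels" (384x512x3 uint8, red, green, blue), "K" (3x3 intrinsics, pixels), "cam_to_world" (4x4, takes a point from camera to world coordinates); the wrist camera has in their place "T_tool_cam" (4x4, takes a point from camera to tool coordinates, whose origin is the TCP and whose axes are the flange's). Camera axes: x right, y down, z forward; pixel columns grow to the right and rows downward; lengths in m; the calibration is good to about 2 mm. The wrist camera is an equidistant fisheye: a pixel r from the principal point sees the ray r / f radians off the axis. A picture is of the moment at which its call begins: read the wrist's pose just before it. There is no depth.
- ctrl.close_job(): hands the job in; it is judged then, once.
The state is a dict: "time": time; "joint_positions": joint angles; "qd": joint speeds; "joint_torque": joint torques, N m; "position": TCP position; "tool_rot": TCP orientation; "ft_force": force on the tool from outside, world axes, zero at the start; "torque": the same for the moment, N m; "grip_width": opening from 0.0 (shut) to 1.0 (fully open); "grip_force": force on a finger pad.
Only numpy, scipy, OpenCV 4.12 (cv2) and the standard library are available. Lean on these libraries where they do the work, as an engineer would, in place of code of your own. Each camera call takes 0.05 s, during which the arm holds its last target. There are 200 camera calls.

## Working session

There is one attempt and no reset: what is moved stays moved. The work goes in short steps, Python scripts to look and compute and a tool call to move; the robot and the scene stay as the last step left them, time stands still between calls to the robot, and variables do not carry over. Pictures are saved under pics/ and viewed, at most 10 in all, crops included, and the job is handed in when it is done.

Besides the shell and the picture viewer there is one more tool, called after "Request:" by a JSON object that holds its "method" and its "body". send_rows: Moves the arm, as the interface text tells. Its arguments: {"type":"object","properties":{"steps":{"type":"array"},"newtons":{"type":"number"}},"required":["steps"]}

```bash
ls; mkdir -p pics; cat > h.py <<'E'
import numpy as np, cv2, pickle
from scipy.spatial.transform import Rotation as R
from bench import ctrl
def snap(n,f):
    s=ctrl.get_state(); d=ctrl.get_image(n); d['s']=s
    pickle.dump(d,open(f'pics/{f}.pkl','wb')); cv2.imwrite(f'pics/{f}.png',d['pixels'][:,:,::-1]); return d
def load(f): return pickle.load(open(f'pics/{f}.pkl','rb'))
def ray(d,u,v):
    K=np.array(d['K'])
    if 'cam_to_world' in d:
        T=np.array(d['cam_to_world']); r=np.array([(u-K[0,2])/K[0,0],(v-K[1,2])/K[1,1],1])
    else:
        s=d['s'];W=np.eye(4);W[:3,:3]=R.from_rotvec(s['tool_rot']).as_matrix();W[:3,3]=s['position']
        T=W@np.array(d['T_tool_cam']); x=(u-K[0,2])/K[0,0];y=(v-K[1,2])/K[1,1];t=np.hypot(x,y)+1e-12
        r=np.array([np.sin(t)*x/t,np.sin(t)*y/t,np.cos(t)])
    r=T[:3,:3]@r; return T[:3,3],r/np.linalg.norm(r)
def plane(d,u,v,z):
    o,r=ray(d,u,v); return o+r*(z-o[2])/r[2]
def tri(*obs):
    A=np.zeros((3,3));b=np.zeros(3);L=[ray(*o) for o in obs]
    for o,r in L:
        P=np.eye(3)-np.outer(r,r);A+=P;b+=P@o
    p=np.linalg.solve(A,b); return p,[np.linalg.norm(np.cross(p-o,r)) for o,r in L]
E
python3 - <<'E'
from h import *
a=snap('scene','s0');b=snap('top','t0');c=snap('wrist','w0')
print(c['s']['position'],c['s']['tool_rot']);print(np.round(b['cam_to_world'],3),np.round(a['cam_to_world'],3),b['K'],c['K'],np.round(c['T_tool_cam'],4))
# views side by side
cv2.imwrite('pics/st.png',cv2.resize(np.vstack([a['pixels'],b['pixels']])[:,:,::-1],(400,600),interpolation=cv2.INTER_AREA)) 
E
```

```text
pics
[0.21282607 0.61368108 0.24026679] [-5.21769532e-01 -3.09774463e+00  2.67911021e-03]
[[-0.012 -0.995  0.094  0.382]
 [-1.     0.015  0.024  0.05 ]
 [-0.026 -0.094 -0.995  1.357]
 [ 0.     0.     0.     1.   ]] [[-0.691  0.476 -0.543  1.05 ]
 [ 0.722  0.472 -0.506  0.594]
 [ 0.015 -0.742 -0.67   0.856]
 [ 0.     0.     0.     1.   ]] [[355.70448891   0.         255.99323231]
 [  0.         355.70448891 189.18959502]
 [  0.           0.           1.        ]] [[297.31863964   0.         250.3378075 ]
 [  0.         297.31863964 190.29474752]
 [  0.           0.           1.        ]] [[-4.000e-04 -9.596e-01 -2.814e-01  7.750e-02]
 [ 1.000e+00 -2.000e-04 -7.000e-04  9.000e-04]
 [ 6.000e-04 -2.814e-01  9.596e-01 -1.429e-01]
 [ 0.000e+00  0.000e+00  0.000e+00  1.000e+00]]
```

View pics/t0.png

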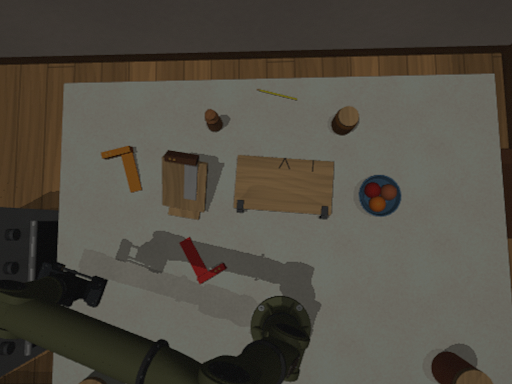

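View pics/s0.png

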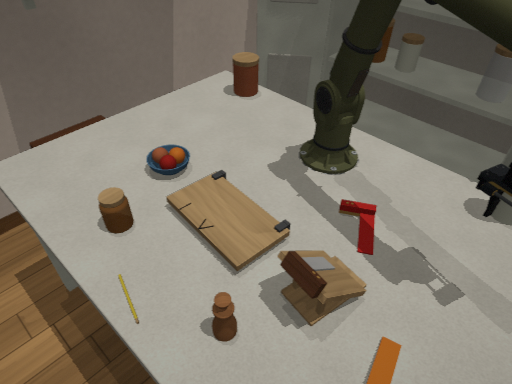

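The top view shows the stand at (185,185), with the square's dark stock at (182,157) and its grey blade at (190,182). The V points at (285,158) and the plain stroke is at (313,165). Jar (345,120), mill (213,120) and bowl (380,195) are clear of the work.

Candidates for the square: orange L at (127,165), red L at (203,262), and the dark-stock/steel L on the stand at (182,157). I choose the last by its description.

```bash
python3 - <<'E'
from h import *
b=load('t0')
for n,u,v,z in [('stockL',166,157,.16),('stockR',199,158,.16),('blade end',190,198,.06),('V',285,158,.045),('line',313,160,.045),('bfl',237,156,.045),('bfr',334,161,.045),('bnl',234,206,.045),('jar',346,115,.12),('mill',211,115,.145)]: print(n,np.round(plane(b,u,v,z),3))
s=ctrl.get_state();print(np.round(R.from_rotvec(s['tool_rot']).as_matrix(),3), s['grip_width'],s['time'])
E
```

```text
stockL [0.611 0.387 0.16 ]
stockR [0.606 0.273 0.16 ]
blade end [0.477 0.325 0.06 ]
V [ 0.622 -0.027  0.045]
line [ 0.613 -0.131  0.045]
bfl [0.633 0.152 0.045]
bfr [ 0.608 -0.209  0.045]
bnl [0.446 0.164 0.045]
jar [ 0.759 -0.242  0.12 ]
mill [0.761 0.234 0.145]
[[-0.945  0.328 -0.   ]
 [ 0.328  0.945 -0.001]
 [-0.    -0.001 -1.   ]] 0.995946360862783 0.15
```

Request:
{"method": "send_rows", "body": {"steps": [{"tx":0,"ty":0,"tz":-0.5},{"tx":-0.9,"ty":-0.4,"tz":-0.1},{"tx":-0.9,"ty":-0.4,"tz":-0.1},{"tx":-0.9,"ty":-0.4,"tz":-0.1},{"tx":-0.9,"ty":-0.4,"tz":0},{"tx":-0.9,"ty":-0.4},{"tx":-0.9,"ty":-0.4},{"tx":-0.9,"ty":-0.4},{"turn":-1},{"turn":-1},{"tx":0}]}}

```text
validation failed for argument at $.st...
```

```bash
python3 - <<'E'
from h import *
c=snap('wrist','w1');print(c['s']['position'],np.round(R.from_rotvec(c['s']['tool_rot']).as_matrix(),3))
E
```

```text
[0.21285564 0.61375434 0.24043157] [[-0.945  0.328 -0.   ]
 [ 0.328  0.945 -0.001]
 [-0.    -0.001 -1.   ]]
```

View pics/w1.png

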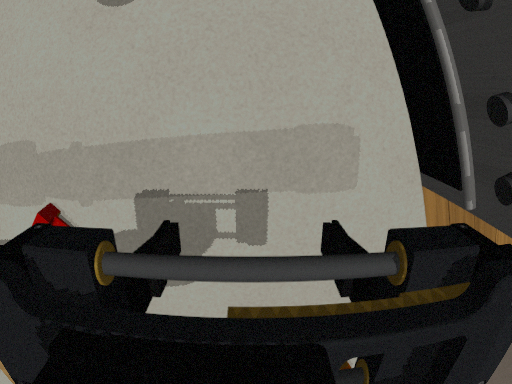

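The wrist picture was taken before any movement, because the move call was refused. It shows only the gripper and worktop, with image-down being world +x. I'll send rows with all fields filled.

Request:
{"method": "send_rows", "body": {"steps": [{"tx":0,"ty":0,"tz":-1,"turn":0,"grip":1},{"tx":-0.95,"ty":-0.23,"tz":0,"turn":0,"grip":1},{"tx":-0.95,"ty":-0.23,"tz":0,"turn":0,"grip":1},{"tx":-0.95,"ty":-0.23,"tz":0,"turn":0,"grip":1},{"tx":-0.95,"ty":-0.23,"tz":0,"turn":0,"grip":1},{"tx":-0.95,"ty":-0.23,"tz":0,"turn":0,"grip":1},{"tx":-0.95,"ty":-0.23,"tz":0,"turn":0,"grip":1},{"tx":-0.95,"ty":-0.23,"tz":0,"turn":0,"grip":1},{"tx":-0.95,"ty":-0.23,"tz":0,"turn":0,"grip":1},{"tx":-0.95,"ty":-0.23,"tz":0,"turn":0,"grip":1},{"tx":0,"ty":0,"tz":0,"turn":-1,"grip":1},{"tx":0,"ty":0,"tz":0,"turn":-1,"grip":1}], "newtons": 20}}

```text
time: 1.7
position: [0.6577, 0.3276, 0.3002]
tool_rot: [-0.082, -3.139, 0.001]
ft_force: [-0.5, 0.2, -0.2]
grip_width: 0.998
grip_force: 0.0
```

```bash
python3 - <<'E'
from h import *
c=snap('wrist','w2');print(c['s']['time'],c['s']['position'],np.round(R.from_rotvec(c['s']['tool_rot']).as_matrix(),3))
E
```

```text
1.7 [0.65774509 0.3275573  0.30023755] [[-0.999  0.052 -0.001]
 [ 0.052  0.999 -0.001]
 [ 0.001 -0.001 -1.   ]]
```

View pics/w2.png

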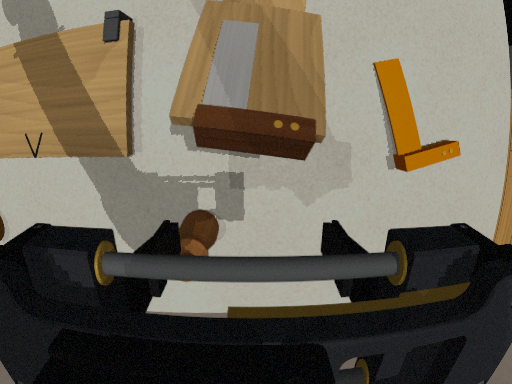

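The wrist view shows the dark-stock square on the stand: stock corners about (196,106), (315,127), (307,158), (195,140), and a steel blade from (215,100) up to (240,22). The V's point is at about (36,157), and the orange look-alike is at right (415,120). The choice is confirmed, so I'll take a second viewpoint.

Request:
{"method": "send_rows", "body": {"steps": [{"tx":0,"ty":-0.9,"tz":0,"turn":0,"grip":1},{"tx":0,"ty":-0.9,"tz":0,"turn":0,"grip":1},{"tx":0,"ty":-0.9,"tz":0,"turn":0,"grip":1},{"tx":0,"ty":0,"tz":0,"turn":0,"grip":1}]}}

```text
time: 2.25
position: [0.6489, 0.1596, 0.3022]
tool_rot: [0.104, 3.138, -0.005]
ft_force: [0.1, 0.9, 0.8]
grip_width: 0.995
grip_force: 0.0
```

```bash
cat > m.py <<'E'
from h import *
def sub(d,s=3): return cv2.resize(d['pixels'],None,fx=s,fy=s,interpolation=cv2.INTER_CUBIC)
def quad(m):
    c=max(cv2.findContours(m,cv2.RETR_EXTERNAL,cv2.CHAIN_APPROX_NONE)[0],key=cv2.contourArea)
    return cv2.approxPolyDP(cv2.convexHull(c),4,True)[:,0],cv2.contourArea(c)
E
python3 - <<'E'
from m import *
c=snap('wrist','w3');print(c['s']['time'],c['s']['position'])
for f in ('w2','w3'):
    d=load(f);p=d['pixels'].astype(int);p[215:]=255
    r,g,b=p[...,0],p[...,1],p[...,2]
    m=((r<120)&(r>30)&(r-b>22)&(r>1.6*g)).astype(np.uint8)*255
    m=cv2.morphologyEx(m,cv2.MORPH_CLOSE,np.ones((5,5)))
    print(f,quad(m))
E
```

```text
2.25 [0.64894006 0.15955935 0.30221841]
w2 (array([[197, 105],
       [311, 119],
       [315, 141],
       [304, 159],
       [199, 146],
       [193, 125]], dtype=int32), 4783.5)
w3 (array([[364, 120],
       [374, 107],
       [457, 127],
       [462, 145],
       [442, 159],
       [362, 145]], dtype=int32), 3349.0)
```

View pics/w3.png

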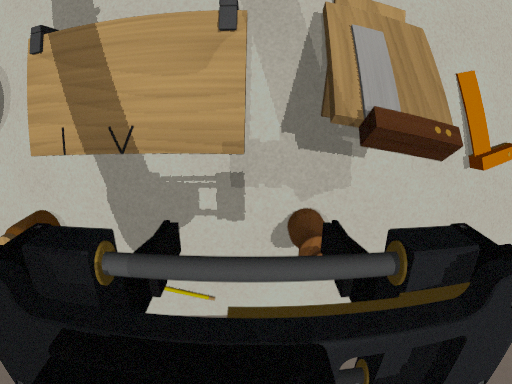

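The w3 view shows the V's point at about (122,153), the plain stroke at (64,153), and the board's far edge from (31,156) to (245,153). The stock is at (362-462, 107-159). I'll enlarge the stock in both views to read its corners.

```bash
python3 - <<'E'
from m import *
a=load('w2')['pixels'][90:170,185:325];b=load('w3')['pixels'][90:170,350:470]
f=lambda x:np.clip(cv2.resize(x,None,fx=5,fy=5,interpolation=cv2.INTER_CUBIC).astype(float)*1.6,0,255).astype(np.uint8)
A,B=f(a),f(b);B=np.pad(B,((0,0),(0,100),(0,0)))
im=cv2.resize(np.vstack([A,B]),None,fx=.75,fy=.75,interpolation=cv2.INTER_AREA)
cv2.imwrite('pics/crop.png',im[:,:,::-1]);print(im.shape)
E
```

```text
(600, 525, 3)
```

View pics/crop.png

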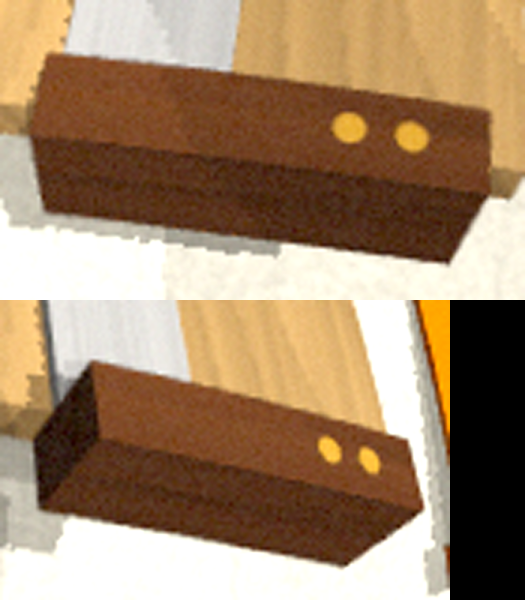

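The crop shows all visible stock corners clearly in both views: top-face corners, lower outer edge and the two brass rivets at the far (heel) end. It is the wooden-stock, steel-blade square. Now to triangulate.

```bash
python3 - <<'E'
from m import *
a,b=load('w2'),load('w3')
P={'A0':((48,54),(95,62)),'A1':((489,110),(408,139)),'C0':((33,136),(100,136)),'C1':((489,193),(424,210)),'B0':((46,211),(40,208)),'B1':((449,264),(343,266))}
Q={}
for k,(p,q) in P.items():
    x,e=tri((a,185+(p[0]-1.5)/3.75,90+(p[1]-1.5)/3.75),(b,350+(q[0]-1.5)/3.75,90+(q[1]-1.5)/3.75));Q[k]=x
    print(k,np.round(x,4),np.round(e[0]*1e3,1))
M=np.array([[0,0,26],[0,110,26],[24,0,26],[24,110,26],[24,0,-16],[24,110,-16]])/1e3
X=np.array([Q[k] for k in ('A0','A1','C0','C1','B0','B1')])
rot,rs=R.align_vectors(X-X.mean(0),M-M.mean(0));T=X.mean(0)-rot.apply(M.mean(0))
print('res',rs,np.linalg.norm(X-T-rot.apply(M),axis=1).round(4)); print('euler zyx',rot.as_euler('ZYX',degrees=True),'origin',T)
print('A40..',T+rot.apply(np.array([[0,65,26],[24,65,-16],[24,65,26],[0,0,0],[0,110,0],[12,65,26]])/1e3))
print('V');
v2,e=tri((a,36,156.5),(b,122,153));print(v2,e)
for u,v in [(122,153.5),(64,154.5),(31,155.5),(244,153)]: print(plane(b,u,v,.045).round(4))
print(plane(a,36,156.5,.045))
# right board edge corner in both views (z check)
print(tri((a,131,156),(b,244.5,153)))
E
```

```text
A0 [0.5758 0.2844 0.1724] 0.0
A1 [0.5949 0.3912 0.1708] 0.0
C0 [0.5946 0.2811 0.1823] 0.4
C1 [0.6139 0.388  0.184 ] 0.0
B0 [0.617  0.2767 0.1503] 0.1
B1 [0.6372 0.3841 0.1492] 0.2
res 0.0032220968360878476 [0.0015 0.001  0.0022 0.0008 0.0012 0.0003]
euler zyx [-10.19528531 -33.47674932  -0.1974923 ] origin [0.58910606 0.2812787  0.14947174]
A40.. [[0.5866337  0.3478568  0.17097158]
 [0.62911182 0.3400703  0.14917755]
 [0.60633625 0.34431343 0.18420995]
 [0.58910606 0.2812787  0.14947174]
 [0.6087822  0.38950415 0.14915548]
 [0.59648498 0.34608511 0.17759077]]
V
[ 0.6213209  -0.02746874  0.04042961] [np.float64(0.000141218804257747), np.float64(0.00014121880425796383)]
[ 0.6216 -0.0254  0.045 ]
[ 0.6118 -0.1313  0.045 ]
[ 0.6048 -0.2055  0.045 ]
[0.636  0.1516 0.045 ]
[ 0.62072178 -0.02335668  0.045     ]
(array([0.63858511, 0.15182331, 0.03107409]), [np.float64(0.0002884127789925956), np.float64(0.00028841277899271846)])
```

Stock fits the known corners within 2 mm (pitch about 34°, yaw −10°). The board yaw is −5° and the V's point is at about (0.621, −0.025). I'll grip the stock at square y≈57, with the fingers closing along the stand's slope direction. First I turn the tool.

Request:
{"method": "send_rows", "body": {"steps": [{"tx":0,"ty":0,"tz":0,"turn":-1,"grip":1},{"tx":0,"ty":0,"tz":0,"turn":-1,"grip":1},{"tx":0,"ty":0,"tz":0,"turn":-1,"grip":1},{"tx":0,"ty":0,"tz":0,"turn":-1,"grip":1},{"tx":0,"ty":0,"tz":0,"turn":-1,"grip":1},{"tx":0,"ty":0,"tz":0,"turn":-1,"grip":1},{"tx":0,"ty":0,"tz":0,"turn":-1,"grip":1},{"tx":0,"ty":0,"tz":0,"turn":-1,"grip":1},{"tx":0,"ty":0,"tz":0,"turn":-1,"grip":1},{"tx":0,"ty":0,"tz":0,"turn":-1,"grip":1},{"tx":0,"ty":0,"tz":0,"turn":-0.45,"grip":1}]}}

```text
time: 3.68
position: [0.6478, 0.1694, 0.3009]
tool_rot: [-2.034, 2.394, 0.002]
ft_force: [0.5, 0.6, 0.6]
grip_width: 0.999
grip_force: 0.0
```

```bash
cat > go.py <<'E'
import sys
from h import *
s=ctrl.get_state();M=R.from_rotvec(s['tool_rot']).as_matrix();g=np.array([float(x) for x in sys.argv[1:4]])
print('pos',np.round(s['position'],4),'yang',np.degrees(np.arctan2(M[1,1],M[0,1])).round(2),'q',np.round(s['joint_positions'],2),'units',np.round(M.T@(g-s['position'])/.06,3),'F',np.round(s['ft_force'],1),'w',round(s['grip_width']*87,1),s['time'])
E
python3 go.py .6065 .3361 .165
```

```text
pos [0.6478 0.1694 0.3009] yang 170.72 q [-0.27  0.34 -0.03  1.3   0.01  1.5   2.68] units [-2.63   1.125  2.269] F [0.5 0.6 0.6] w 86.9 3.675
```

Joint 7 would reach its range limit near the board, so I use the half-turn-equivalent grasp.

Request:
{"method": "send_rows", "body": {"steps": [{"tx":-0.22,"ty":0.1,"tz":0,"turn":1,"grip":1},{"tx":0,"ty":0,"tz":0,"turn":1,"grip":1},{"tx":0,"ty":0,"tz":0,"turn":1,"grip":1},{"tx":0,"ty":0,"tz":0,"turn":1,"grip":1},{"tx":0,"ty":0,"tz":0,"turn":1,"grip":1},{"tx":0,"ty":0,"tz":0,"turn":1,"grip":1},{"tx":0,"ty":0,"tz":0,"turn":1,"grip":1},{"tx":0,"ty":0,"tz":0,"turn":1,"grip":1},{"tx":0,"ty":0,"tz":0,"turn":1,"grip":1},{"tx":0,"ty":0,"tz":0,"turn":1,"grip":1},{"tx":0,"ty":0,"tz":0,"turn":1,"grip":1},{"tx":0,"ty":0,"tz":0,"turn":1,"grip":1}]}}

```text
time: 5.18
position: [0.644, 0.1834, 0.3009]
tool_rot: [-0.429, -3.111, -0.001]
ft_force: [-0.3, 0.2, -0.6]
grip_width: 1.002
grip_force: 0.0
```

Request:
{"method": "send_rows", "body": {"steps": [{"tx":0,"ty":0,"tz":0,"turn":1,"grip":1},{"tx":0,"ty":0,"tz":0,"turn":1,"grip":1},{"tx":0,"ty":0,"tz":0,"turn":1,"grip":1},{"tx":0,"ty":0,"tz":0,"turn":1,"grip":1},{"tx":0,"ty":0,"tz":0,"turn":1,"grip":1},{"tx":0,"ty":0,"tz":0,"turn":1,"grip":1},{"tx":0,"ty":0,"tz":0,"turn":1,"grip":1},{"tx":0,"ty":0,"tz":0,"turn":1,"grip":1},{"tx":0,"ty":0,"tz":0,"turn":1,"grip":1},{"tx":0,"ty":0,"tz":0,"turn":1,"grip":1},{"tx":0,"ty":0,"tz":0,"turn":0.6,"grip":1}]}}

```text
time: 6.55
position: [0.644, 0.1835, 0.3008]
tool_rot: [-2.413, -2.01, 0.0]
ft_force: [-0.3, -0.1, 0.4]
grip_width: 0.996
grip_force: 0.0
```

```bash
python3 go.py .6065 .3361 .165
```

```text
pos [0.644  0.1835 0.3008] yang -10.41 q [-0.6   0.36  0.39  1.32 -0.13  1.5  -0.41] units [ 2.388 -1.072  2.266] F [-0.3 -0.1  0.4] w 86.6 6.55
```

Request:
{"method": "send_rows", "body": {"steps": [{"tx":0.8,"ty":-0.36,"tz":0,"turn":0,"grip":1},{"tx":0.8,"ty":-0.36,"tz":0,"turn":0,"grip":1},{"tx":0.79,"ty":-0.35,"tz":0,"turn":0,"grip":1},{"tx":0,"ty":0,"tz":0.7,"turn":0,"grip":1},{"tx":0,"ty":0,"tz":0.7,"turn":0,"grip":1},{"tx":0,"ty":0,"tz":0.3,"turn":0,"grip":1},{"tx":0,"ty":0,"tz":0,"turn":0,"grip":1}]}}

```text
time: 7.42
position: [0.606, 0.3343, 0.1981]
tool_rot: [-2.411, -2.013, 0.004]
ft_force: [-0.2, 0.3, 0.2]
grip_width: 0.996
grip_force: 0.0
```

```bash
python3 go.py .6065 .3361 .165
```

```text
pos [0.606  0.3343 0.1981] yang -10.29 q [-0.77  0.44  0.32  1.4  -0.14  1.33 -0.63] units [0.032 0.003 0.551] F [-0.2  0.3  0.2] w 86.7 7.425
```

Request:
{"method": "send_rows", "body": {"steps": [{"tx":0.03,"ty":0,"tz":0.3,"turn":0,"grip":1},{"tx":0,"ty":0,"tz":0.25,"turn":0,"grip":1},{"tx":0,"ty":0,"tz":0,"turn":0,"grip":0.3},{"tx":0,"ty":0,"tz":0,"turn":0,"grip":0.2},{"tx":0,"ty":0,"tz":0,"turn":0,"grip":0.1},{"tx":0,"ty":0,"tz":0,"turn":0,"grip":0.1}], "newtons": 25}}

```text
time: 8.18
position: [0.6075, 0.3355, 0.1669]
tool_rot: [2.412, 2.012, 0.002]
ft_force: [-0.3, -0.3, 1.2]
grip_width: 0.634
grip_force: 0.0
```

```bash
python3 go.py .6065 .3361 .165; python3 -c "
from h import *
snap('scene','s1')"
```

```text
pos [0.6075 0.3355 0.1669] yang -10.33 q [-0.77  0.46  0.31  1.43 -0.14  1.27 -0.63] units [ 0.007 -0.019  0.032] F [-0.3 -0.3  1.2] w 55.1 8.175
```

Request:
{"method": "send_rows", "body": {"steps": [{"tx":0,"ty":0,"tz":0,"turn":0,"grip":0.1},{"tx":0,"ty":0,"tz":0,"turn":0,"grip":0.1},{"tx":0,"ty":0,"tz":0,"turn":0,"grip":0.1},{"tx":0,"ty":0,"tz":0,"turn":0,"grip":0.1}], "newtons": 25}}

```text
time: 8.72
position: [0.6071, 0.3355, 0.1665]
tool_rot: [-2.412, -2.013, -0.0]
ft_force: [-2.5, -0.6, 2.0]
grip_width: 0.471
grip_force: 24.3
```

```bash
python3 go.py .6065 .3361 .165
```

```text
pos [0.6071 0.3355 0.1665] yang -10.32 q [-0.77  0.46  0.31  1.44 -0.14  1.27 -0.63] units [ 0.009 -0.012  0.025] F [-2.5 -0.6  2. ] w 41.0 8.725
```

Request:
{"method": "send_rows", "body": {"steps": [{"tx":0,"ty":0,"tz":0,"turn":0,"grip":0},{"tx":0,"ty":0,"tz":-0.2,"turn":0,"grip":0},{"tx":0,"ty":0,"tz":-0.4,"turn":0,"grip":0},{"tx":0,"ty":0,"tz":-0.5,"turn":0,"grip":0},{"tx":0,"ty":0,"tz":-0.4,"turn":0,"grip":0},{"tx":0,"ty":0,"tz":0,"turn":0,"grip":0}], "newtons": 55}}

```text
time: 9.48
position: [0.6086, 0.3355, 0.2585]
tool_rot: [2.412, 2.011, 0.007]
ft_force: [0.4, -0.2, -3.9]
grip_width: 0.455
grip_force: 53.5
```

```bash
python3 go.py .6065 .3361 .165;python3 - <<'E'
from m import *
a=snap('scene','s2')['pixels'][150:330,200:400];b=snap('wrist','w4')['pixels']
f=cv2.resize(a,(512,460),interpolation=cv2.INTER_CUBIC)
im=np.hstack([f[:384,:],b]);im=np.clip(cv2.resize(im,(800,300))*1.4,0,255);cv2.imwrite('pics/c2.png',im[:,:,::-1])
E
```

```text
pos [0.6086 0.3355 0.2585] yang -10.35 q [-0.77  0.42  0.32  1.31 -0.13  1.43 -0.64] units [-1.000e-03 -4.100e-02  1.559e+00] F [ 0.4 -0.2 -3.9] w 39.6 9.475[ WARN:0@2.658] global loadsave.cpp:1063 imwrite_ Unsupported depth image for selected encoder is fallbacked to CV_8U.
```

View pics/c2.png

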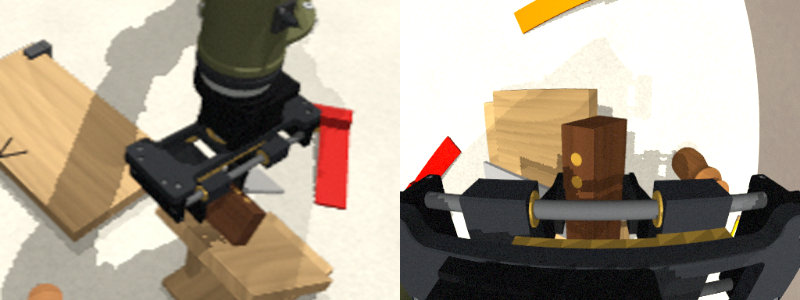

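The picture shows the square held and lifted clear of the stand, blade still drooping about 25° toward the robot. The stock hangs between the fingers and nothing else was disturbed. I'll carry it over the board, where the board will lever it level.

Request:
{"method": "send_rows", "body": {"steps": [{"tx":-0.3,"ty":0.1,"tz":0,"turn":0,"grip":0},{"tx":-0.6,"ty":0.2,"tz":0,"turn":0,"grip":0},{"tx":-0.7,"ty":0.23,"tz":0,"turn":0,"grip":0},{"tx":-0.7,"ty":0.23,"tz":0,"turn":0,"grip":0},{"tx":-0.7,"ty":0.23,"tz":0,"turn":0,"grip":0},{"tx":-0.7,"ty":0.23,"tz":0,"turn":0,"grip":0},{"tx":-0.7,"ty":0.2,"tz":0,"turn":0,"grip":0},{"tx":-0.4,"ty":0.15,"tz":0,"turn":-0.33,"grip":0},{"tx":-0.1,"ty":0,"tz":0,"turn":-0.33,"grip":0},{"tx":0,"ty":0,"tz":0,"turn":0,"grip":0}]}}

```text
time: 10.82
position: [0.6467, 0.0265, 0.2553]
tool_rot: [-2.321, -2.117, 0.003]
ft_force: [0.2, -0.0, -4.0]
grip_width: 0.457
grip_force: 53.5
```

```bash
python3 go.py .6483 .0295 .140
```

```text
pos [0.6467 0.0265 0.2553] yang -5.26 q [-0.43  0.32  0.44  1.45 -0.14  1.4  -0.07] units [0.054 0.025 1.921] F [ 0.2 -0.  -4. ] w 39.7 10.825
```

Request:
{"method": "send_rows", "body": {"steps": [{"tx":0.05,"ty":0.03,"tz":0.5,"turn":0,"grip":0},{"tx":0,"ty":0,"tz":0.7,"turn":0,"grip":0},{"tx":0,"ty":0,"tz":0.5,"turn":0,"grip":0},{"tx":0,"ty":0,"tz":0.2,"turn":0,"grip":0},{"tx":0,"ty":0,"tz":0,"turn":0,"grip":0}], "newtons": 30}}

```text
time: 11.45
position: [0.6493, 0.0322, 0.1419]
tool_rot: [-2.316, -2.121, 0.001]
ft_force: [0.2, 0.2, -3.6]
grip_width: 0.451
grip_force: 29.2
```

Request:
{"method": "send_rows", "body": {"steps": [{"tx":0,"ty":0,"tz":0.15,"turn":0,"grip":0},{"tx":0,"ty":0,"tz":0.15,"turn":0,"grip":0},{"tx":0,"ty":0,"tz":0.15,"turn":0,"grip":0},{"tx":0,"ty":0,"tz":0,"turn":0,"grip":0}], "newtons": 25}}

```text
time: 11.95
position: [0.6488, 0.0318, 0.1142]
tool_rot: [-2.316, -2.121, 0.003]
ft_force: [0.3, 0.4, -3.4]
grip_width: 0.404
grip_force: 30.0
```

```bash
python3 go.py .6483 .0295 .070
```

```text
pos [0.6488 0.0318 0.1142] yang -5.04 q [-0.41  0.43  0.42  1.61 -0.18  1.14 -0.04] units [-0.039 -0.003  0.736] F [ 0.3  0.4 -3.4] w 35.2 11.95
```

Request:
{"method": "send_rows", "body": {"steps": [{"tx":-0.03,"ty":0,"tz":0.15,"turn":0,"grip":0},{"tx":0,"ty":0,"tz":0.15,"turn":0,"grip":0},{"tx":0,"ty":0,"tz":0.15,"turn":0,"grip":0},{"tx":0,"ty":0,"tz":0,"turn":0,"grip":0}], "newtons": 25}}

```text
time: 12.45
position: [0.6484, 0.0302, 0.0868]
tool_rot: [-2.316, -2.121, 0.003]
ft_force: [-0.7, 0.2, -3.7]
grip_width: 0.279
grip_force: 25.6
```

```bash
python3 go.py .6483 .0295 .070
```

```text
pos [0.6484 0.0302 0.0868] yang -5.04 q [-0.41  0.45  0.41  1.64 -0.2   1.1  -0.03] units [-0.012 -0.001  0.28 ] F [-0.7  0.2 -3.7] w 24.3 12.45
```

The stock is now seated flat between the pads (24.3 mm wide), so the square is level. Let me look.

```bash
python3 - <<'E'
from m import *
a=snap('scene','s3')['pixels'][150:290,130:330];b=snap('wrist','w5')['pixels']
f=cv2.resize(a,(512,358),interpolation=cv2.INTER_CUBIC);f=np.pad(f,((0,26),(0,0),(0,0)))
im=np.hstack([f,b]);im=np.clip(cv2.resize(im,(800,300))*1.3,0,255).astype(np.uint8);cv2.imwrite('pics/c3.png',im[:,:,::-1])
E
```

```text
(no output)
```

View pics/c3.png

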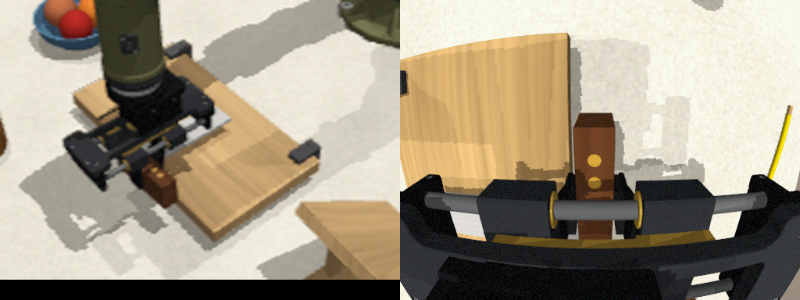

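The picture shows the square level, the stock just beyond and parallel to the board's far edge (its heel end at about (594,127) in the right half). Blade is across the board and nothing else is near. Lowering.

Request:
{"method": "send_rows", "body": {"steps": [{"tx":0,"ty":0,"tz":0.15,"turn":0,"grip":0},{"tx":0,"ty":0,"tz":0.12,"turn":0,"grip":0},{"tx":0,"ty":0,"tz":0,"turn":0,"grip":0}], "newtons": 25}}

```text
time: 12.92
position: [0.6487, 0.0302, 0.071]
tool_rot: [-2.316, -2.121, 0.002]
ft_force: [-0.2, 0.0, -3.2]
grip_width: 0.278
grip_force: 25.6
```

```bash
python3 go.py .6483 .0295 .067
```

```text
pos [0.6487 0.0302 0.071 ] yang -5.04 q [-0.4   0.47  0.4   1.65 -0.2   1.07 -0.03] units [-0.013 -0.005  0.066] F [-0.2  0.  -3.2] w 24.2 12.925
```

Request:
{"method": "send_rows", "body": {"steps": [{"tx":0,"ty":0,"tz":0.03,"turn":0,"grip":0},{"tx":0,"ty":0,"tz":0.03,"turn":0,"grip":0},{"tx":0,"ty":0,"tz":0,"turn":0,"grip":0}], "newtons": 15}}

```text
time: 13.3
position: [0.6494, 0.0302, 0.0684]
tool_rot: [-2.317, -2.121, -0.0]
ft_force: [0.5, 0.5, -3.8]
grip_width: 0.278
grip_force: 16.4
```

```bash
python3 - <<'E'
from m import *
c=snap('wrist','w6');print(c['s']['position'],c['s']['ft_force'],c['s']['grip_width'])
p=c['pixels'].astype(int);p[225:]=255
r,g,b=p[...,0],p[...,1],p[...,2]
m=((r<130)&(r>25)&(r-b>20)&(r>1.55*g)).astype(np.uint8)*255
print(quad(m))
cr=cv2.resize(c['pixels'][120:240,190:310],None,fx=5,fy=5,interpolation=cv2.INTER_CUBIC);cv2.imwrite('pics/c4.png',np.clip(cr*1.5,0,255).astype(np.uint8)[:,:,::-1])
E
```

```text
[0.64941707 0.03020154 0.06843265] [ 0.54357462  0.4763683  -3.81366525] 0.2776764946628577
(array([[270, 146],
       [273, 224],
       [224, 224],
       [222, 163],
       [228, 149]], dtype=int32), 3818.0)
```

View pics/c4.png

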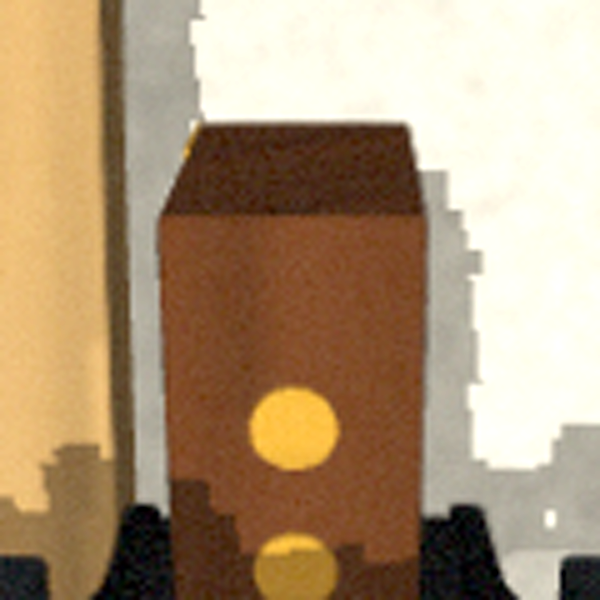

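The crop shows the stock's heel end: top edge (222,162.6)–(275.2,162.6), bottom edge (229.6,144.8)–(272,144.8). There is a narrow gap to the board's far edge at left.

```bash
python3 - <<'E'
from m import *
from scipy.optimize import brentq
c=load('w6')
for n,a,b in (('top',(222.,162.4),(275,162.4)),('bot',(229.6,144.8),(272,144.8))):
    z=brentq(lambda z:np.linalg.norm(plane(c,*a,z)-plane(c,*b,z))-.024,-.05,.15)
    print(n,plane(c,*a,z),plane(c,*b,z))
bx=np.array([np.cos(np.radians(-5)),np.sin(np.radians(-5)),0]);by=np.array([-bx[1],bx[0],0])
p=plane(c,222,162.4,.081);V=np.array([.6214,-.0252,.045])
for z in (.071,.076,.081):
  p=plane(c,222,162.4,z);print(z,p,'along by from V',(p-V)@by,'bx',(p-V)@bx)
print('tcp',(np.array(c['s']['position'])-V)@by,(np.array(c['s']['position'])-V)@bx)
E
```

```text
top [0.64104778 0.08357078 0.07934293] [0.66495285 0.0814383  0.07934293]
bot [0.64246942 0.08681966 0.04416588] [0.66637579 0.08470171 0.04416588]
0.071 [0.64010481 0.08203681 0.071     ] along by from V 0.1084589776364656 bx 0.009287333261041803
0.076 [0.64066994 0.08295614 0.076     ] along by from V 0.10942405592380174 bx 0.009770186361508861
0.081 [0.64123507 0.08387546 0.081     ] along by from V 0.11038913421113791 bx 0.010253039461975921
tcp 0.05763256996331695 0.02308189460004383
```

Request:
{"method": "send_rows", "body": {"steps": [{"tx":0,"ty":0,"tz":0.04,"turn":0,"grip":0},{"tx":0,"ty":0,"tz":0,"turn":0,"grip":0},{"tx":0,"ty":0,"tz":0,"turn":0,"grip":0.4},{"tx":0,"ty":0,"tz":0,"turn":0,"grip":0.4},{"tx":0,"ty":0,"tz":0,"turn":0,"grip":0.4}], "newtons": 5}}

```text
time: 13.98
position: [0.6497, 0.0302, 0.0664]
tool_rot: [2.317, 2.121, 0.001]
ft_force: [-0.2, 0.4, -0.4]
grip_width: 0.393
grip_force: 0.0
```

```bash
cat > heel.py <<'E'
import sys
from m import *
from scipy.optimize import brentq
c=snap('wrist',sys.argv[1]);s=c['s'];print(s['time'],np.round(s['position'],4),np.round(s['ft_force'],1),s['grip_width']*87)
hsv=cv2.cvtColor(c['pixels'],cv2.COLOR_RGB2GRAY)
p=c['pixels'].astype(int);r,g,b=p[...,0],p[...,1],p[...,2]
m=((r<135)&(r>25)&(r-b>20)&(r>1.55*g));m[225:]=0;m[:100]=0;m[:,:180]=0;m[:,320:]=0
# top-face heel edge: strongest dark->light step down the stock's columns
cols=np.where(m.sum(0)>25)[0];cc=cols[len(cols)//4:3*len(cols)//4]
pr=p[...,0][:,cc].mean(1);mm=m[:,cc].mean(1)>.8;rows=np.where(mm)[0];v0=rows[0]
gr=np.gradient(cv2.GaussianBlur(pr.reshape(-1,1).astype(np.float32),(1,3),0)[:,0]);k=v0+4+np.argmax(gr[v0+4:v0+35]);v=k+.5*(gr[k-1]-gr[k+1])/(gr[k-1]-2*gr[k]+gr[k+1])
row=np.where(m[int(v)+2])[0];u1,u2=row[0]-.5,row[-1]+.5
z=brentq(lambda z:np.linalg.norm(plane(c,u1,v,z)-plane(c,u2,v,z))-.024,-.05,.15)
print('edge',u1,u2,v,'z by width',z)
A=plane(c,u1,v,.071);C=plane(c,u2,v,.071)
bx=np.array([np.cos(np.radians(-5)),np.sin(np.radians(-5)),0]);by=np.array([-bx[1],bx[0],0]);V=np.array([.6214,-.0252,.045])
print('A1 @z.071: by',(A-V)@by,'bx',(A-V)@bx,'yaw',np.degrees(np.arctan2(*(C-A)[[1,0]])))
E
python3 heel.py w7
```

```text
13.975 [0.6497 0.0302 0.0664] [-0.2  0.4 -0.4] 34.217080088623774
edge 226.5 275.5 154.66041314601898 z by width 0.06571154167912135
A1 @z.071: by 0.11255785678419902 bx 0.011936096840774867 yaw -5.068801807339995
```

Request:
{"method": "send_rows", "body": {"steps": [{"tx":0,"ty":0,"tz":0,"turn":0,"grip":0.1},{"tx":0,"ty":0,"tz":0,"turn":0,"grip":0.1},{"tx":0,"ty":-0.04,"tz":0,"turn":0,"grip":0.1},{"tx":0,"ty":-0.04,"tz":0,"turn":0,"grip":0.1},{"tx":0,"ty":-0.04,"tz":0,"turn":0,"grip":0.1},{"tx":0,"ty":0,"tz":0,"turn":0,"grip":0.1}], "newtons": 10}}

```text
time: 14.78
position: [0.6419, 0.0309, 0.0661]
tool_rot: [-2.317, -2.121, 0.0]
ft_force: [0.6, 0.0, 0.3]
grip_width: 0.275
grip_force: 10.0
```

```bash
python3 heel.py w8
```

```text
14.775 [0.6419 0.0309 0.0661] [0.6 0.  0.3] 23.94379069488512
edge 225.5 274.5 154.810102596879 z by width 0.06541920404490265
A1 @z.071: by 0.11254137385350504 bx 0.0037440079088830614 yaw -5.071844400714748
```

Request:
{"method": "send_rows", "body": {"steps": [{"tx":0,"ty":-0.03,"tz":0,"turn":0,"grip":0.1},{"tx":0,"ty":-0.03,"tz":0,"turn":0,"grip":0.1},{"tx":0,"ty":0,"tz":0,"turn":0,"grip":0.1}], "newtons": 10}}

```text
time: 15.2
position: [0.6388, 0.0311, 0.0661]
tool_rot: [2.317, 2.121, 0.001]
ft_force: [1.8, -0.7, -0.8]
grip_width: 0.275
grip_force: 10.0
```

Request:
{"method": "send_rows", "body": {"steps": [{"tx":0,"ty":-0.03,"tz":0,"turn":0,"grip":0.1},{"tx":0,"ty":0,"tz":0,"turn":0,"grip":0.1}], "newtons": 10}}

```text
time: 15.45
position: [0.6387, 0.0311, 0.0666]
tool_rot: [2.315, 2.119, 0.005]
ft_force: [6.3, -0.8, -4.0]
grip_width: 0.276
grip_force: 10.0
```

```bash
python3 heel.py w9
```

```text
15.45 [0.6387 0.0311 0.0666] [ 6.3 -0.8 -4. ] 24.00763626537314
edge 225.5 274.5 154.71058356761932 z by width 0.06583650865374432
A1 @z.071: by 0.11247763956385207 bx 0.0004027894495563355 yaw -5.132180136447824
```

Request:
{"method": "send_rows", "body": {"steps": [{"tx":0,"ty":0.03,"tz":0,"turn":0,"grip":0.1},{"tx":0,"ty":0,"tz":0,"turn":0,"grip":0.6},{"tx":0,"ty":0,"tz":0,"turn":0,"grip":0.6},{"tx":0,"ty":0,"tz":0,"turn":0,"grip":0.6},{"tx":0,"ty":0,"tz":-0.5,"turn":0,"grip":0.6},{"tx":0,"ty":0,"tz":-0.8,"turn":0,"grip":0.6},{"tx":-0.5,"ty":0,"tz":-0.7,"turn":0,"grip":0.6},{"tx":-0.8,"ty":0,"tz":0,"turn":0,"grip":0.6},{"tx":-0.7,"ty":0,"tz":0,"turn":0,"grip":0.6},{"tx":0,"ty":0,"tz":0,"turn":0,"grip":0.6}]}}

```text
time: 16.75
position: [0.627, -0.0941, 0.1866]
tool_rot: [2.324, 2.111, -0.002]
ft_force: [-0.0, -0.7, -0.2]
grip_width: 0.599
grip_force: 0.0
```

```bash
python3 go.py .6483 .0295 .067; python3 - <<'E'
from m import *
p=snap('wrist','w10')['pixels'][0:225,60:360]
cv2.imwrite('pics/c5.png',np.clip(cv2.resize(p,None,fx=2.6667,fy=2.6667,interpolation=cv2.INTER_CUBIC)*1.3,0,255).astype(np.uint8)[:,:,::-1])
E
```

```text
pos [ 0.627  -0.0941  0.1866] yang -5.49 q [-0.29  0.34  0.49  1.58 -0.16  1.26  0.13] units [2.089 0.156 1.988] F [-0.  -0.7 -0.2] w 52.2 16.75
```

View pics/c5.png

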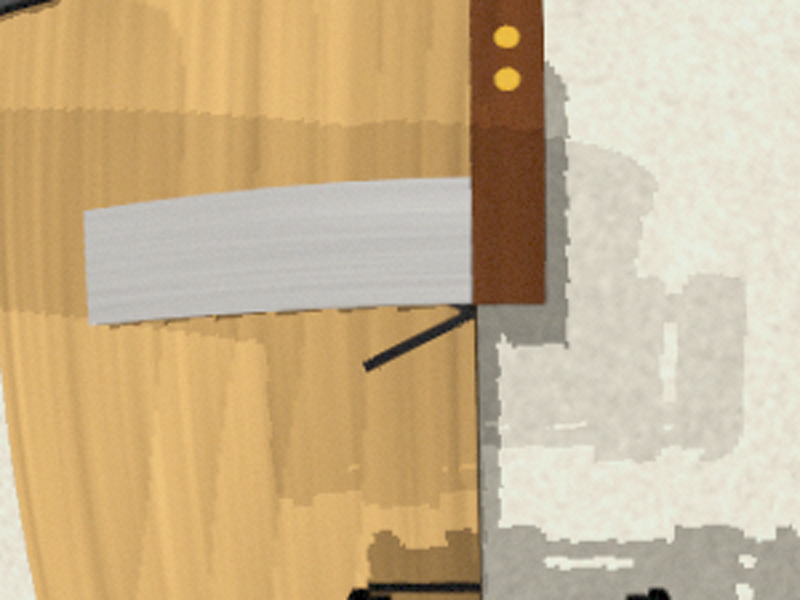

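The crop shows stock flush along the far edge (x≈478), blade lying flat, and the V's remaining leg running from (367,366) up to the blade's corner at about (476,310). The blade's outer edge is at about row 303 at the stock. I'll compute the residual offset.

```bash
cat > fin.py <<'E'
import sys
from m import *
c=load(sys.argv[1]);o=np.array([float(sys.argv[2]),float(sys.argv[3])]);sc=8/3
g=cv2.cvtColor(c['pixels'],cv2.COLOR_RGB2GRAY).astype(float)
W=lambda u,v,z:plane(c,u,v,z)
def dark(u,v0,v1):  # centroid of darkness down a column
    col=g[v0:v1,u];w=np.clip(np.percentile(col,60)-25-col,0,None);return (w*np.arange(v0,v1)).sum()/w.sum() if w.sum()>20 else None
leg=[]
U0,U1,a0,a1=[int(x) for x in sys.argv[4:8]] # leg cols; rows at U0 & U1
for u in range(U0,U1+1):
    v=a0+(a1-a0)*(u-U0)/(U1-U0);x=dark(u,int(v)-4,int(v)+6)
    if x: leg.append(W(u,x,.045))
leg=np.array(leg)
bu,b0,b1=[int(x) for x in sys.argv[8:11]] # blade edge: cols bu..; row guess
bl=[]
for u in range(bu,bu+100,4):
    v=b0+(b1-b0)*(u-bu)/100;v=int(round(v));dd=np.diff(g[v-5:v+7,u]);bl.append(W(u,v-5+np.argmin(dd)+.5,.050))
bl=np.array(bl)
ed=[]
for v in range(int(sys.argv[11]),int(sys.argv[12]),4):
    r=c['pixels'][v].astype(int);rb=(r[:,0]-r[:,2])[225:255];dd=np.diff(rb);ed.append(W(225+np.argmin(dd)+.5,v,.045))
ed=np.array(ed)
def fit(P):
    vx,vy,x,y=cv2.fitLine(P[:,:2].astype(np.float32),cv2.DIST_HUBER,0,.001,.001).ravel();return np.array([x,y]),np.array([vx,vy])
L=[fit(P) for P in (leg,bl,ed)]
ang=[np.degrees(np.arctan2(d[1],d[0]))%180 for _,d in L];print('ang leg,blade,edge',np.round(ang,2),len(leg))
X=lambda a,b:a[0]+a[1]*np.linalg.solve(np.c_[a[1],-b[1]],b[0]-a[0])[0]
V=X(L[0],L[2]);O=X(L[1],L[2]);e=L[2][1]*np.sign(L[2][1][1])
print('V',V,'O',O,'O-V along +y edge mm',(O-V)@e*1e3)
E
python3 fin.py w10 0 0 199 234 136 118 100 121 115 130 200
```

```text
ang leg,blade,edge [ 19.99 174.72  85.35] 33
V [ 0.6210047 -0.0265131] O [ 0.6212749  -0.02318998] O-V along +y edge mm 3.3340924
```

The blade sits about 3 mm too far toward +y along the edge (heel view agrees: 112.5 instead of 110). I'll regrip and slide it back.

Request:
{"method": "send_rows", "body": {"steps": [{"tx":0.7,"ty":0,"tz":0,"turn":0,"grip":0.6},{"tx":0.7,"ty":0,"tz":0,"turn":0,"grip":0.6},{"tx":0.7,"ty":0,"tz":0,"turn":-0.06,"grip":0.6},{"tx":0,"ty":0,"tz":0.8,"turn":0,"grip":0.6},{"tx":0,"ty":0,"tz":0.7,"turn":0,"grip":0.6},{"tx":0,"ty":0,"tz":0.3,"turn":0,"grip":0.6},{"tx":0,"ty":0,"tz":0.1,"turn":0,"grip":0.6},{"tx":0,"ty":0,"tz":0,"turn":0,"grip":0.6}]}}

```text
time: 17.8
position: [0.64, 0.0374, 0.0731]
tool_rot: [2.307, 2.131, 0.002]
ft_force: [0.4, 0.2, -0.1]
grip_width: 0.602
grip_force: 0.0
```

```bash
python3 go.py .6392 .0311 .067; python3 heel.py w11
```

```text
pos [0.64   0.0374 0.0731] yang -4.56 q [-0.42  0.45  0.4   1.67 -0.2   1.06 -0.03] units [-0.106 -0.006  0.102] F [ 0.4  0.2 -0.1] w 52.4 17.8
17.8 [0.64   0.0374 0.0731] [ 0.4  0.2 -0.1] 52.350475899861856
edge 226.5 272.5 165.374272108078 z by width 0.06422374444546335
A1 @z.071: by 0.11227234738759444 bx 0.0006770483087216728 yaw -4.614838007916422
```

Request:
{"method": "send_rows", "body": {"steps": [{"tx":0,"ty":0,"tz":0.08,"turn":0.05,"grip":0.6},{"tx":0,"ty":0,"tz":0,"turn":0,"grip":0.1},{"tx":0,"ty":0,"tz":0,"turn":0,"grip":0.1},{"tx":0,"ty":0,"tz":0,"turn":0,"grip":0.1},{"tx":0,"ty":0,"tz":0,"turn":0,"grip":0.1},{"tx":0,"ty":0,"tz":0,"turn":0,"grip":0.1}], "newtons": 10}}

```text
time: 18.6
position: [0.6393, 0.0371, 0.0674]
tool_rot: [2.316, 2.123, 0.0]
ft_force: [-0.0, 0.7, 1.5]
grip_width: 0.273
grip_force: 10.0
```

```bash
python3 go.py .6392 .0311 .067; python3 heel.py w12
```

```text
pos [0.6393 0.0371 0.0674] yang -4.96 q [-0.42  0.45  0.4   1.68 -0.2   1.05 -0.04] units [-0.1    0.007  0.006] F [-0.   0.7  1.5] w 23.8 18.6
18.6 [0.6393 0.0371 0.0674] [-0.   0.7  1.5] 23.75957439912603
edge 225.5 274.5 167.09574476629496 z by width 0.0679867545723592
A1 @z.071: by 0.11236406608933652 bx 0.00026310634398821545 yaw -5.00214778899917
```

Request:
{"method": "send_rows", "body": {"steps": [{"tx":-0.025,"ty":0,"tz":0,"turn":0,"grip":0.1},{"tx":-0.025,"ty":0,"tz":0,"turn":0,"grip":0.1},{"tx":0,"ty":0,"tz":0,"turn":0,"grip":0.1},{"tx":0,"ty":0,"tz":0,"turn":0,"grip":0.1}], "newtons": 10}}

```text
time: 19.15
position: [0.6392, 0.0348, 0.0674]
tool_rot: [-2.315, -2.123, -0.001]
ft_force: [0.8, 3.3, 0.6]
grip_width: 0.275
grip_force: 10.0
```

```bash
python3 go.py .6392 .0311 .067; python3 heel.py w13
```

```text
pos [0.6392 0.0348 0.0674] yang -4.95 q [-0.42  0.45  0.4   1.68 -0.2   1.05 -0.03] units [-0.061  0.006  0.006] F [0.8 3.3 0.6] w 24.0 19.15
19.15 [0.6392 0.0348 0.0674] [0.8 3.3 0.6] 23.95990445697442
edge 226.5 274.5 166.91580966114998 z by width 0.0650203060936638
A1 @z.071: by 0.11004910419441279 bx 0.0008067758838961828 yaw -4.984364983885842
```

Request:
{"method": "send_rows", "body": {"steps": [{"tx":-0.012,"ty":0,"tz":0,"turn":0,"grip":0.1},{"tx":0,"ty":-0.02,"tz":0,"turn":0,"grip":0.1},{"tx":0,"ty":-0.03,"tz":0,"turn":0,"grip":0.1},{"tx":0,"ty":0,"tz":0,"turn":0,"grip":0.1}], "newtons": 10}}

```text
time: 19.7
position: [0.6388, 0.0332, 0.068]
tool_rot: [2.312, 2.12, 0.007]
ft_force: [7.4, 1.7, -3.4]
grip_width: 0.275
grip_force: 10.0
```

```bash
python3 heel.py w14
```

```text
19.7 [0.6388 0.0332 0.068 ] [ 7.4  1.7 -3.4] 23.919236321314237
edge 226.5 274.5 167.14436176419258 z by width 0.06561961383834378
A1 @z.071: by 0.10831134800343652 bx 0.0005261983473876485 yaw -5.078449922688549
```

Request:
{"method": "send_rows", "body": {"steps": [{"tx":0,"ty":0.03,"tz":0,"turn":0,"grip":0.1},{"tx":0,"ty":0,"tz":0,"turn":0,"grip":0.6},{"tx":0,"ty":0,"tz":0,"turn":0,"grip":0.6},{"tx":0,"ty":0,"tz":0,"turn":0,"grip":0.6},{"tx":0,"ty":0,"tz":-0.5,"turn":0,"grip":0.6},{"tx":0,"ty":0,"tz":-0.8,"turn":0,"grip":0.6},{"tx":-0.5,"ty":0,"tz":-0.7,"turn":0,"grip":0.6},{"tx":-0.8,"ty":0,"tz":0,"turn":0,"grip":0.6},{"tx":-0.7,"ty":0.1,"tz":0,"turn":0,"grip":0.6},{"tx":0,"ty":0,"tz":0,"turn":0,"grip":0.6}]}}

```text
time: 21.0
position: [0.6322, -0.0928, 0.1876]
tool_rot: [2.323, 2.112, -0.003]
ft_force: [1.0, 0.4, -0.1]
grip_width: 0.599
grip_force: 0.0
```

```bash
python3 go.py .6483 .0295 .067; python3 - <<'E'
from m import *
p=snap('wrist','w15')['pixels'][0:225,60:360]
cv2.imwrite('pics/c6.png',np.clip(cv2.resize(p,None,fx=2.6667,fy=2.6667,interpolation=cv2.INTER_CUBIC)*1.3,0,255).astype(np.uint8)[:,:,::-1])
E
```

```text
pos [ 0.6322 -0.0928  0.1876] yang -5.43 q [-0.29  0.35  0.49  1.57 -0.17  1.27  0.13] units [2.06  0.074 2.004] F [ 1.   0.4 -0.1] w 52.1 21.0
```

View pics/c6.png

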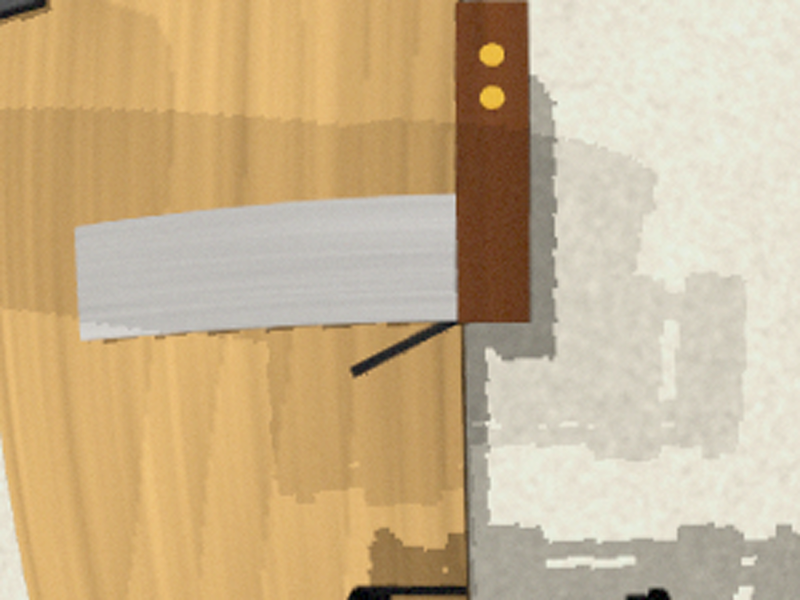

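The image shows the stock flush, the blade flat, and the V's leg now meeting the blade's edge at the stock, at about (455,322).

```bash
python3 fin.py w15 0 0 194 225 138 123 98 127 122 130 200; python3 - <<'E'
# leg only, with known board yaw: V = point where leg (26 deg) meets far edge
from m import *
for f,pts,ed in (('w10',[(367,366),(420,340.5),(465,317.5)],(479,400)),('w15',[(353,373),(400,350),(440,330.5)],(465,420))):
    c=load(f);g=lambda p,z:plane(c,60+(p[0]-.8)/2.667,(p[1]-.8)/2.667,z)
    y=np.radians(-5.0);bx=np.array([np.cos(y),np.sin(y),0]);by=np.array([-bx[1],bx[0],0])
    e=g(ed,.045)@bx
    print(f,[round(float((P@by)+(e-P@bx)*np.tan(np.radians(26)))*1e3,2) for P in (g(p,.045) for p in pts)],'edge',e)
    ob={'w10':[(471,304.5),(300,310)],'w15':[(457,322.5),(300,328)]}[f]
    print(' blade y',[round(float(g(p,.05)@by)*1e3,2) for p in ob],'stock end top',g({'w10':(545,303),'w15':(530,321.5)}[f],.071)@by*1e3)
E
```

```text
ang leg,blade,edge [ 20.68 174.93  85.02] 32
V [ 0.621165   -0.02621818] O [ 0.6211024  -0.02693716] O-V along +y edge mm -0.7217072
w10 [29.13, 28.29, 28.29] edge 0.6224137810699418
 blade y [30.86, 31.05] stock end top 31.75989801295774
w15 [28.39, 27.72, 27.31] edge 0.6221806926316368
 blade y [26.24, 26.14] stock end top 27.425916733374688
```

The residual is about −0.8 mm (overshoot). There is ample time, so one small correction.

Request:
{"method": "send_rows", "body": {"steps": [{"tx":0.7,"ty":-0.09,"tz":0,"turn":0,"grip":0.6},{"tx":0.7,"ty":0,"tz":0,"turn":0,"grip":0.6},{"tx":0.66,"ty":0,"tz":0,"turn":0,"grip":0.6},{"tx":0,"ty":0,"tz":0.8,"turn":0,"grip":0.6},{"tx":0,"ty":0,"tz":0.7,"turn":0,"grip":0.6},{"tx":0,"ty":0,"tz":0.3,"turn":0,"grip":0.6},{"tx":0,"ty":0,"tz":0.1,"turn":0,"grip":0.6},{"tx":0,"ty":0,"tz":0,"turn":0,"grip":0.6}]}}

```text
time: 22.05
position: [0.6394, 0.0373, 0.0743]
tool_rot: [2.315, 2.123, 0.002]
ft_force: [0.9, 0.1, 1.0]
grip_width: 0.597
grip_force: 0.0
```

```bash
python3 go.py .6390 .0340 .068
```

```text
pos [0.6394 0.0373 0.0743] yang -4.96 q [-0.42  0.45  0.41  1.67 -0.2   1.06 -0.04] units [-0.055 -0.003  0.105] F [0.9 0.1 1. ] w 51.9 22.05
```

Request:
{"method": "send_rows", "body": {"steps": [{"tx":0,"ty":0,"tz":0.1,"turn":0,"grip":0.6},{"tx":0,"ty":0,"tz":0,"turn":0,"grip":0.1},{"tx":0,"ty":0,"tz":0,"turn":0,"grip":0.1},{"tx":0,"ty":0,"tz":0,"turn":0,"grip":0.1},{"tx":0,"ty":0,"tz":0,"turn":0,"grip":0.1},{"tx":0,"ty":0,"tz":0,"turn":0,"grip":0.1}], "newtons": 10}}

```text
time: 22.8
position: [0.6393, 0.0371, 0.0675]
tool_rot: [2.315, 2.122, 0.002]
ft_force: [2.5, 0.5, 0.1]
grip_width: 0.274
grip_force: 10.0
```

```bash
python3 heel.py w16
```

```text
22.8 [0.6393 0.0371 0.0675] [2.5 0.5 0.1] 23.876694561503463
edge 226.5 273.5 175.29710096120834 z by width 0.06305522587021989
A1 @z.071: by 0.1082212991489799 bx 0.000628806059574492 yaw -5.0243711523277605
```

Request:
{"method": "send_rows", "body": {"steps": [{"tx":0.015,"ty":0,"tz":0,"turn":0,"grip":0.1},{"tx":0,"ty":0,"tz":0,"turn":0,"grip":0.1},{"tx":0,"ty":0,"tz":0,"turn":0,"grip":0.1}], "newtons": 10}}

```text
time: 23.22
position: [0.6392, 0.0371, 0.0675]
tool_rot: [2.315, 2.122, 0.001]
ft_force: [4.6, -2.4, -0.3]
grip_width: 0.274
grip_force: 10.0
```

```bash
python3 heel.py w17
```

```text
23.225 [0.6392 0.0371 0.0675] [ 4.6 -2.4 -0.3] 23.847015079982135
edge 226.5 274.5 175.22006571292877 z by width 0.06608375953467567
A1 @z.071: by 0.1082875220967491 bx 0.000636999229368173 yaw -5.0458011587015035
```

Request:
{"method": "send_rows", "body": {"steps": [{"tx":0.01,"ty":0.01,"tz":0,"turn":0,"grip":0.1},{"tx":0,"ty":0,"tz":0,"turn":0,"grip":0.1}], "newtons": 10}}

```text
time: 23.52
position: [0.6393, 0.0374, 0.0674]
tool_rot: [2.316, 2.122, -0.001]
ft_force: [1.3, -4.2, 0.6]
grip_width: 0.276
grip_force: 10.0
```

```bash
python3 heel.py w18
```

```text
23.525 [0.6393 0.0374 0.0674] [ 1.3 -4.2  0.6] 24.016960595468237
edge 226.5 273.5 175.3618889451027 z by width 0.06291596455999125
A1 @z.071: by 0.10854879683104139 bx 0.0007233444998115176 yaw -5.0329073525541395
```

Request:
{"method": "send_rows", "body": {"steps": [{"tx":0.007,"ty":0,"tz":0,"turn":0,"grip":0.1},{"tx":0,"ty":-0.03,"tz":0,"turn":0,"grip":0.1},{"tx":0,"ty":-0.03,"tz":0,"turn":0,"grip":0.1},{"tx":0,"ty":0,"tz":0,"turn":0,"grip":0.1}], "newtons": 10}}

```text
time: 24.08
position: [0.6392, 0.038, 0.0681]
tool_rot: [2.311, 2.118, 0.008]
ft_force: [10.7, -5.0, -3.7]
grip_width: 0.277
grip_force: 10.0
```

```bash
python3 heel.py w19
```

```text
24.075 [0.6392 0.038  0.0681] [10.7 -5.  -3.7] 24.08261635529666
edge 226.5 273.5 174.79957780241966 z by width 0.06355432826492927
A1 @z.071: by 0.10924585665008876 bx 0.0004508701094543214 yaw -5.150193291016928
```

Request:
{"method": "send_rows", "body": {"steps": [{"tx":0,"ty":0.03,"tz":0,"turn":0,"grip":0.1},{"tx":0,"ty":0,"tz":0,"turn":0,"grip":0.6},{"tx":0,"ty":0,"tz":0,"turn":0,"grip":0.6},{"tx":0,"ty":0,"tz":0,"turn":0,"grip":0.6},{"tx":0,"ty":0,"tz":-0.5,"turn":0,"grip":0.6},{"tx":0,"ty":0,"tz":-0.8,"turn":0,"grip":0.6},{"tx":-0.5,"ty":0,"tz":-0.7,"turn":0,"grip":0.6},{"tx":-0.8,"ty":0,"tz":0,"turn":0,"grip":0.6},{"tx":-0.7,"ty":0.1,"tz":0,"turn":0,"grip":0.6},{"tx":0,"ty":0,"tz":0,"turn":0,"grip":0.6}]}}

```text
time: 25.38
position: [0.6321, -0.0861, 0.1875]
tool_rot: [2.322, 2.114, -0.002]
ft_force: [-0.9, 0.6, -0.6]
grip_width: 0.601
grip_force: 0.0
```

```bash
python3 go.py .6483 .0295 .067; python3 -c "
from m import *
snap('wrist','w20')"
python3 fin.py w20 0 0 194 225 138 123 98 127 122 130 200
```

```text
pos [ 0.6321 -0.0861  0.1875] yang -5.37 q [-0.3   0.35  0.49  1.57 -0.17  1.27  0.12] units [1.946 0.089 2.005] F [-0.9  0.6 -0.6] w 52.3 25.375
ang leg,blade,edge [ 22.87 174.57  85.  ] 22
V [ 0.6216278  -0.02236232] O [ 0.6212313  -0.02689782] O-V along +y edge mm -4.5527935
```

```bash
for k in 4 6 8; do python3 fin.py w20 0 0 194 224 $((139+k)) $((124+k)) 98 $((127+k)) $((122+k)) 145 205;done; for k in 0 1; do python3 fin.py w15 0 0 194 224 $((138+k)) $((123+k)) 98 127 122 130 200; done
```

```text
ang leg,blade,edge [ 20.69 174.57  85.15] 31
V [ 0.6210907  -0.02596891] O [ 0.6210136  -0.02687711] O-V along +y edge mm -0.9114652
ang leg,blade,edge [ 20.77 174.57  85.15] 31
V [ 0.62109256 -0.02594748] O [ 0.6210136  -0.02687711] O-V along +y edge mm -0.9329726
ang leg,blade,edge [ 20.75 174.57  85.15] 31
V [ 0.6210914  -0.02596048] O [ 0.6210136  -0.02687711] O-V along +y edge mm -0.91992766
ang leg,blade,edge [ 20.8  174.93  85.02] 31
V [ 0.62117064 -0.02615352] O [ 0.6211024  -0.02693716] O-V along +y edge mm -0.78661454
ang leg,blade,edge [ 20.8  174.93  85.02] 31
V [ 0.6211706  -0.02615366] O [ 0.6211024  -0.02693716] O-V along +y edge mm -0.7864683
```

I've used up the picture allowance, in fact one over it, so I check the rest numerically with a sub-pixel blade edge (colour saturation, both blade edges).

```bash
python3 - <<'E'
from m import *
y=np.radians(-5.0);bx=np.array([np.cos(y),np.sin(y),0]);by=np.array([-bx[1],bx[0],0])
for f,lo,V in (('w10',105,(.6210,-.0265)),('w15',112,(.62115,-.0262)),('w20',118,(.6211,-.02595))):
    c=load(f);p=c['pixels'].astype(float);s=(p[...,0]-p[...,2])/p.max(2)  # saturation-like: blade ~0, wood high
    lowE,upE=[],[]
    for u in range(110,225,3):
        col=s[50:150,u];th=.22;i=np.where(col<th)[0];
        if len(i)<20: continue
        a,b=i[0],i[-1]
        upE.append(plane(c,u,50+a-1+(col[a-1]-th)/(col[a-1]-col[a]),.05));lowE.append(plane(c,u,50+b+(th-col[b])/(col[b+1]-col[b]),.05))
    for n,E in (('outer',lowE),('inner',upE)):
        E=np.array(E);k=np.polyfit(E@bx,E@by,1);r=E@by-np.polyval(k,E@bx);ok=abs(r)<.001;k=np.polyfit((E@bx)[ok],(E@by)[ok],1)
        print(f,n,'y at edge rel V mm',round((np.polyval(k,.6225)-np.array([*V,0])@by)*1e3,2),'angle',round(np.degrees(k[0]),2),ok.sum())
E
```

```text
w10 outer y at edge rel V mm -10.8 angle -8.46 5
w10 inner y at edge rel V mm 48.46 angle -0.04 39
w15 outer y at edge rel V mm -10.51 angle -5.8 7
w15 inner y at edge rel V mm 43.97 angle -0.07 39
w20 outer y at edge rel V mm -11.32 angle -6.51 6
w20 inner y at edge rel V mm 44.49 angle 0.03 39<stdin>:4: RuntimeWarning: invalid value encountered in divide
```

The blade is square to the edge within 0.1° and within about 1 mm of the V's point, and the gripper is clear. Handing in.

```bash
python3 -c "
from bench import ctrl
print(ctrl.close_job())"
```

```text
the job is handed in; nothing more can be done
None
```

The job is handed in (no verdict came back): the square lies flat on the board with its stock flush to the far edge, and the blade's outer edge measures about 0.5–0.9 mm from the V's point; the bowl, jar and mill were not approached, about 25 s of the 40 s were used, and I viewed 11 pictures, one over the limit of 10.

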